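# Bring the trackball's ball to its open housing on a carrying tray

### The job

The trackball is going back together: put the screwdriver that lies across its open housing away, lying flat in the open drawer, and let go of it. Then pick up the blue carrying tray by its black bar and bring it, always near level so that the loose yellow ball stays in its pocket, until the ball is straight above the housing's empty cup with the tray's underside about 80 mm above the housing's top, and finish there still holding the tray still and level, without touching the ball. Leave the jar, the spool and the circuit board where they are.

Things in the scene. Friction and masses are not known exactly. Their poses are not given: they have to be found in the camera images.
- cup (a point): centre of the mouth of the empty ball cup, a round hole 42 mm wide and 20 mm deep, in the top of the trackball housing, which is fixed to the table. The housing's flat white top is 84 mm (x) by 110 mm (y), 35 mm above the table, centred on this point; a lower grey step with three black keys, 30 mm deep and 27 mm high, adjoins it on its -x side. Axes: x, y along the sides, z up
- driver_mid (a point): centre of the screwdriver's orange handle, half-way up; the screwdriver lies across the housing's top at the start, its handle over or near the cup. Handle 80 mm long (x) with a square section of 18 mm; a steel shaft 6 mm thick goes on from it for 45 mm along +x. 125 mm long in all, 60 g
- driver_tip (a point): point on the shaft's axis 83 mm along +x from the handle's centre, 2 mm short of the tip
- driver_butt (a point): point on the handle's axis 38 mm along -x from the handle's centre, 2 mm short of its end
- drawer_front (a point): on the open drawer's inner floor, at the inner face of its front panel, half-way across; x points into the drawer (to the cabinet), y across, z up. Floor 198 mm wide (y), 22 mm above the table; side walls end 41 mm, the front panel 51 mm above the floor; the panel is 15 mm thick, with a bar handle standing out another 40 mm
- cab_drawer0 (a joint): how far the drawer of the low grey cabinet stands open, m: 0 shut, 0.134 fully open; about 1 N of friction. Seen from above the drawer is open from point drawer_front in +x for this value less 6 mm; beyond that the fixed cabinet covers it, its top 85 mm above the table
- tray: blue carrying tray, 150 mm (x) by 90 mm (y), plate 5 mm thick, about 250 g, origin at the centre of its underside, z up. Ball pocket at +48 mm x, a white dish for screws at -48 mm x, and across the middle on two posts a black carrying bar
- tray_bar (a point): centre of the tray's black carrying bar, 77 mm above the tray's underside; the bar runs along the tray's y, 76 mm long, 14 mm thick (x), 22 mm high. The space on both sides of it is free down to the ball's top, 43 mm above the tray's underside
- pocket (a point): where the ball's centre is when the ball sits mid-pocket: 48 mm along the tray's +x from its origin and 24 mm above its underside. The pocket is a flat floor with a round rim 5 mm high, 32 mm wide inside; the ball can shift 3 mm in it and rolls over the rim beyond about 40 degrees of tilt
- ball_mid (a point): centre of the loose yellow ball, 38 mm in diameter, 50 g
- jar: small amber jar with a black cap, 48 mm wide, 60 mm high, origin at the centre of its underside; to be left alone
- spool: grey spool, 56 mm wide, 40 mm high, origin at the centre of its underside; to be left alone
- board: loose green circuit board, 70 by 100 mm, 4 mm thick with parts up to 14 mm high, origin at the centre of its underside; to be left alone
Things that resemble listed ones, but are neither listed nor needed, are in the scene too. Of the things like the part that bears driver_mid, leave any that is pink or turquoise; of the rest the smaller one is meant.

How it is judged:
By the outcome, as a careful person would: the job done as asked, in the order asked, and still so for the second after the job is handed in, while the arm keeps its last pose, push and grip.
It also fails if it takes over 72 s, if anything falls off the work surface, if the arm or the gripper's body presses on something with over 40 N, if the wrist force passes 120 N, or if a joint passes its speed limit or range.

### The arm

A 7-joint arm with a two-finger parallel gripper is mounted at the origin on the work surface. World frame = base frame: x ahead of the robot, y to its left, z up, the work surface at z = 0. Lengths are in m, angles in rad, forces in N, time in s.
With the tool pointing down it reaches from about 0.4 to 0.85 m from the base axis. Payload 4.5 kg.
Tool frame: the origin (TCP) lies at the very end of the fingers, on their centre line; the grasp point (between the pads) lies grip_depth behind it (grip_depth is the distance from the TCP to the grasp point, in m); z points along the fingers, y is the direction in which the jaws open and shut (so a half turn about z gives the same grasp; the last joint's range is limited). The gripper opens to 88 mm and grips with 3 to 60 N. Pads are 18 mm wide; open, the fingers measure 123 mm over their backs; the gripper's body (75 mm by 187 mm) begins 45 mm behind the grasp point.
Start: joints at [-1.286, 0.689, -0.195, 1.565, 0.157, 0.902, -0.215], TCP at [0.155, 0.605, 0.239] pointing down, gripper open.
Joint ranges: [-3.01, 3.01], [-0.46, 2.08], [-1.47, 1.51], [0.13, 2.56], [-1, 4.14], [0.04, 2.09], [-2.66, 2.66]. Speed limits (rad/s): [2.57, 2.57, 3.14, 3.14, 3.14, 3.14, 3.14].

### API

Orientations are given as a rotation vector (axis times angle).
In Python, from bench import get_state, grab_frame, job_done, grip_depth gives the robot as it stands. The module is installed in compiled form; this text tells all that it offers.
- The arm moves only by the tool drive_tool, never from a script. Its argument "series" is one flat list of numbers, 7 for each row, row after row: the closure in counts, from 0 (fully open) to 255 (shut), then the shift along the tool's x, y, z in cm, then the turn, a rotation vector about the tool's x, y, z in degrees. In form: [jaw, tx, ty, tz, wx, wy, wz, jaw, tx, ty, tz, wx, wy, wz, ...]. A call has 1 to 10 rows; each row is the pose to reach, as a shift and turn from the pose measured when the call began, along the tool's axes at that moment; what a row does not reach only later rows make up. A row lasts 1/10 s, in which the tool goes at most 50 mm and 8.59 degrees, less where a joint would pass 70% of its speed; a pose out of reach is approached as far as the arm can. A call with a gripper value outside its range is refused whole. The fingers move at their own pace and stop on an object; "squeeze" is the grip in N (left out, the last holds). Time passes only in rows, so rows that repeat a pose let the fingers close. It gives the time, the measured TCP pose, the force and the opening at its end, in the units of the state.
- get_state(): the state, without advancing time (a new reading comes with each control period).
- grab_frame(name): name is "scene" or "top" or "wrist"; returns a dict with "color" (384x512x3 uint8, blue, green, red), "z_map" (384x512 float32, m along the optical axis (not along the pixel's ray), 0 where there is no reading), "intrinsics" (3x3 intrinsics, pixels), "rvec" (rotation vector, rad) and "tvec" (3), from world to camera coordinates, as OpenCV has them. Camera axes: x right, y down, z forward; pixel columns grow to the right and rows downward; lengths in m; the calibration is good to about 2 mm. A picture is of the moment at which its call begins.
- job_done(): hands the job in, once; it reports no verdict.
The state is a dict: "time": time; "joint_positions": joint angles; "dq": joint speeds; "joint_efforts": joint torques, N m; "tcp_pos": TCP position; "eef_rot": TCP orientation; "wrist_force": force on the tool from outside, world axes, zero at the start; "wrist_torque": the same for the moment, N m; "grip_width": finger opening in m.
Only numpy, scipy, OpenCV 4.12 (cv2) and the standard library are available. Lean on these libraries where they do the work, as an engineer would, in place of code of your own. Each camera call takes 0.05 s, during which the arm holds its last target.

## Working session

There is one attempt and no reset: what is moved stays moved. The work goes in short steps, Python scripts to look and compute and a tool call to move; the robot and the scene stay as the last step left them, time stands still between calls to the robot, and variables do not carry over. Pictures are saved under pics/ and viewed, and the job is handed in when it is done.

Besides the shell and the picture viewer there is one more tool, called after "Request:" as a command line: name --argument value ..., lists and objects as JSON in quotes. drive_tool: Moves the arm, as the interface text tells. Its arguments: {"type":"object","properties":{"series":{"type":"array"},"squeeze":{"type":"number"}},"required":["series"]}

```bash
mkdir -p pics; cat > h.py <<'E'
import numpy as np, cv2, pickle
from scipy.spatial.transform import Rotation as R
from bench import get_state, grab_frame, job_done, grip_depth
def grab(n,tag):
    f=grab_frame(n); cv2.imwrite(f'pics/{tag}.png',f['color']); pickle.dump(f,open(f'pics/{tag}.pkl','wb')); return f
def load(tag): return pickle.load(open(f'pics/{tag}.pkl','rb'))
def cloud(f):
    z=f['z_map'];K=f['intrinsics'];v,u=np.indices(z.shape)
    p=np.stack([(u-K[0,2])/K[0,0]*z,(v-K[1,2])/K[1,1]*z,z],-1)
    M=cv2.Rodrigues(np.array(f['rvec'],float))[0]
    w=(p-np.array(f['tvec']).ravel())@M
    w[z==0]=np.nan
    return w
def ray(f,u,v,h):
    K=f['intrinsics'];M=cv2.Rodrigues(np.array(f['rvec'],float))[0]
    c=-M.T@np.array(f['tvec']).ravel(); d=M.T@np.linalg.inv(K)@np.array([u,v,1.])
    return c+d*(h-c[2])/d[2]
E
python3 - <<'E'
from h import *
for n in ('scene','top','wrist'): 
    f=grab(n,n+'0')
s=get_state(); print(s,grip_depth)
E
```

```text
{'time': 0.15, 'joint_positions': array([-1.28617927,  0.6897903 , -0.19450997,  1.56606824,  0.15730166,
        0.90249931, -0.21506433]), 'dq': array([ 4.61141548e-04, -2.70026612e-03, -1.57159580e-03, -3.22204259e-03,
        1.75063108e-04,  4.25362611e-05,  6.46037822e-04]), 'joint_efforts': array([-1.72888977e-03, -5.27864957e+01, -1.26864005e+00, -1.53586328e+01,
       -5.25171217e-02,  3.94724557e-03,  1.28047745e-04]), 'tcp_pos': array([0.1550505 , 0.60498221, 0.2381043 ]), 'eef_rot': array([-3.92811986e-01, -3.11687679e+00,  2.16094641e-03]), 'wrist_force': array([ 0.10940041,  0.25207755, -0.60503062]), 'wrist_torque': array([-0.04794708, -0.00389547,  0.00587575]), 'grip_width': 0.08797366770605498} 0.0187
```

View pics/scene0.png

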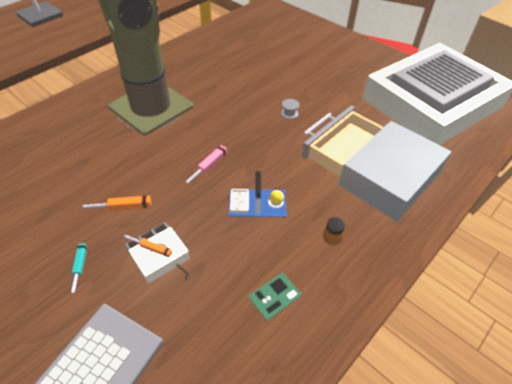

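View pics/top0.png

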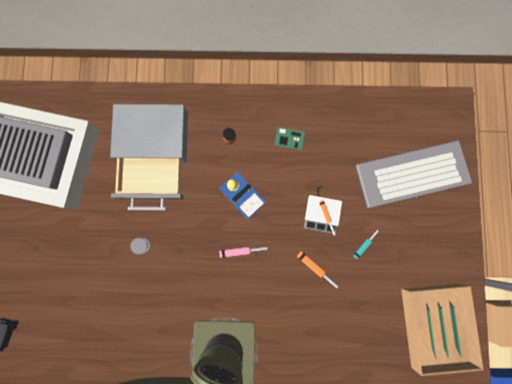

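View pics/wrist0.png

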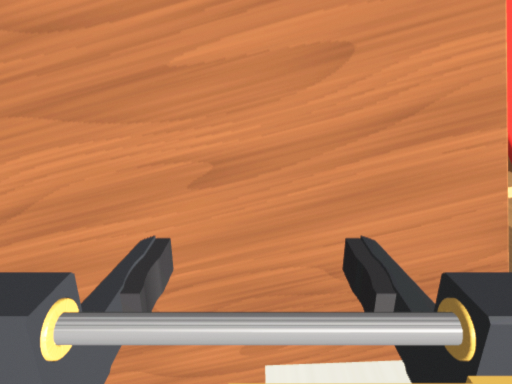

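The scene shows the tray (258,200), the housing with the screwdriver (155,247), the drawer (345,145), and decoy drivers: pink, turquoise and a larger orange one. Next I'll measure these.

```bash
cat >> h.py <<'E'
def proj(f,p):
    return cv2.projectPoints(np.array(p,float).reshape(-1,3),np.array(f['rvec'],float),np.array(f['tvec'],float),f['intrinsics'],None)[0].reshape(-1,2)
E
python3 - <<'E'
from h import *
for n in ('scene','top','wrist'):
    f=load(n+'0'); w=cloud(f)
    print(n,proj(f,[[0,0,0],[.155,.605,.238],[.5,0,0],[0,.5,0]]).round(0).tolist(), (f['z_map']==0).mean())
f=load('scene0');w=cloud(f)
for u,v in [(155,247),(258,200),(345,145),(395,165),(335,230),(275,295),(290,108),(128,202)]: print('s',u,v,w[v,u].round(3))
f=load('top0');w=cloud(f)
for u,v in [(325,210),(312,202),(242,190),(148,175),(148,130),(229,135),(290,138),(140,246),(313,267)]: print('t',u,v,w[v,u].round(3))
im=load('top0')['color'];cv2.imwrite('pics/topz.png',cv2.resize(im[90:280,100:400],None,fx=2.6,fy=2.6,interpolation=cv2.INTER_CUBIC))
im=load('scene0')['color'];cv2.imwrite('pics/scz.png',cv2.resize(im[80:320,60:320],None,fx=2.5,fy=2.5,interpolation=cv2.INTER_CUBIC))
E
```

```text
scene [[151.0, 107.0], [309.0, -8.0], [261.0, 186.0], [254.0, 50.0]] 0.00421142578125
top [[224.0, 352.0], [-1.0, 318.0], [228.0, 205.0], [77.0, 350.0]] 0.0040435791015625
wrist [[-258.0, 154.0], [255.0, 252.0], [-38.0, 436.0], [128.0, 42.0]] 0.004180908203125
s 155 247 [ 0.482 -0.34   0.053]
s 258 200 [ 0.56  -0.078  0.061]
s 345 145 [0.582 0.276 0.025]
s 395 165 [0.751 0.243 0.086]
s 335 230 [ 0.754 -0.019  0.063]
s 275 295 [ 0.746 -0.218  0.006]
s 290 108 [0.366 0.278 0.041]
s 128 202 [ 0.306 -0.298  0.027]
t 325 210 [ 0.482 -0.336  0.053]
t 312 202 [ 0.51  -0.294  0.037]
t 242 190 [ 0.542 -0.054  0.086]
t 148 175 [0.598 0.281 0.025]
t 148 130 [0.743 0.269 0.087]
t 229 135 [ 0.737 -0.004  0.06 ]
t 290 138 [ 0.744 -0.221  0.008]
t 140 246 [0.351 0.291 0.038]
t 313 267 [ 0.288 -0.299  0.024]
```

View pics/topz.png

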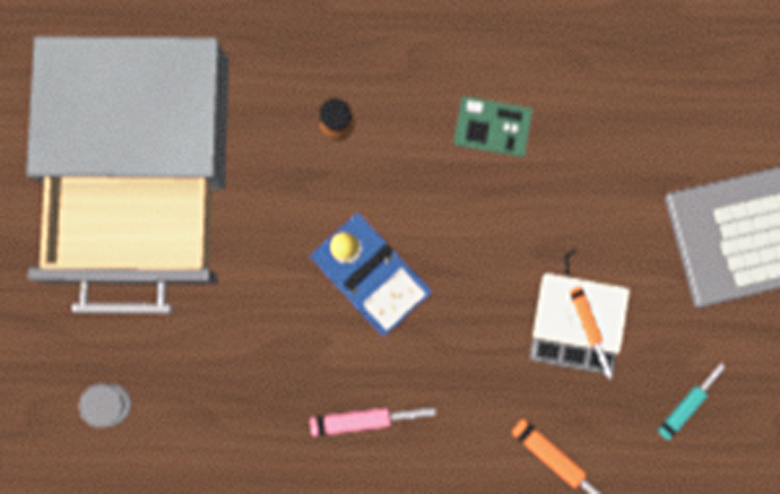

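View pics/scz.png

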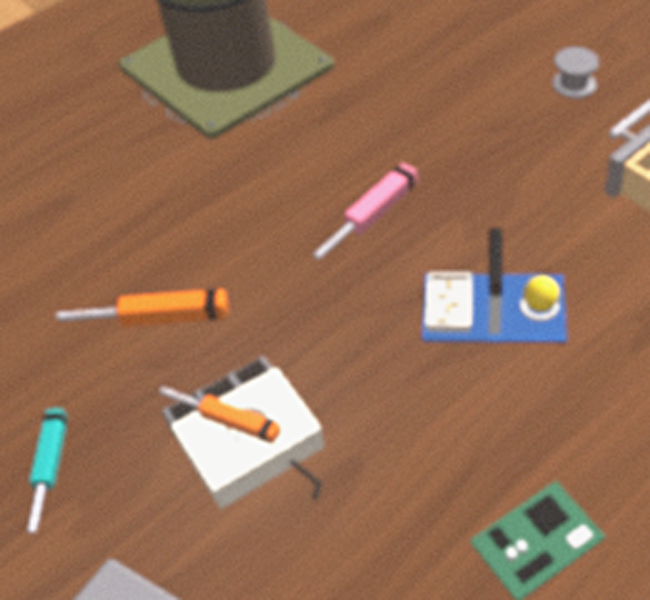

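The top view shows the driver lying from (577,292) to (610,375) in the zoom, with the housing below it. The tray's bar is oblique and the drawer is empty with a dark strip at its left. Now the poses.

```bash
python3 - <<'E'
from h import *
def rect(p):
    r=cv2.minAreaRect((p[:,:2]*1000).astype(np.float32)); return r
for n in ('scene0','top0'):
    f=load(n);w=cloud(f);hsv=cv2.cvtColor(f['color'],cv2.COLOR_BGR2HSV);H,S,V=cv2.split(hsv)
    X,Y,Z=w[...,0],w[...,1],w[...,2]
    print('==',n)
    nearh=(np.hypot(X-.49,Y+.33)<.12)
    m=nearh&(H<22)&(H>5)&(S>180)&(V>150)&(Z>.043); p=w[m]
    c=p.mean(0);u,s,vt=np.linalg.svd(p[:,:2]-c[:2],full_matrices=False);print('handle',m.sum(),c.round(4),np.median(p[:,2]),np.degrees(np.arctan2(vt[0,1],vt[0,0])),[np.round(x,1) for x in rect(p)])
    m=nearh&(S<60)&(V>150)&(abs(Z-.035)<.006); p=w[m];print('top',m.sum(),p.mean(0).round(4),[np.round(x,1) for x in rect(p)])
    nt=np.hypot(X-.55,Y+.07)<.12
    m=nt&(H>100)&(H<130)&(S>120)&(Z<.03);p=w[m];print('tray',m.sum(),p[:,2].mean(),[np.round(x,1) for x in rect(p)])
    m=nt&(H>20)&(H<35)&(S>120);p=w[m];print('ball',m.sum(),p.mean(0).round(4),p[:,2].max(), [np.round(x,1) for x in rect(p)])
    m=nt&(Z>.07);p=w[m];print('bar',m.sum(),p.mean(0).round(4),p[:,2].max(),[np.round(x,1) for x in rect(p)])
    nd=(X>.5)&(X<.72)&(Y>.15)&(Y<.4)
    m=nd&(abs(Z-.022)<.01);p=w[m];print('floor',m.sum(),p[:,2].mean(),[np.round(x,1) for x in rect(p)])
    m=(X<.56)&(X>.45)&(Y>.13)&(Y<.42)&(abs(Z-.073)<.005);p=w[m];print('panel',m.sum(),p[:,2].mean(),[np.round(x,1) for x in rect(p)])
    m=(X>.55)&(X<.9)&(Y>.1)&(Y<.42)&(abs(Z-.085)<.004);p=w[m];print('cab',m.sum(),p[:,2].mean(),[np.round(x,1) for x in rect(p)])
E
```

```text
== scene0
handle 48 [ 0.4749 -0.3441  0.0541] 0.054041522584612214 21.657517473085043 [array([ 482. , -338.6]), array([73.9, 15.4]), np.float64(20.7)]
top 1198 [ 0.4876 -0.3382  0.0361] [array([ 480.4, -335.7]), array([110. ,  92.1]), np.float64(80.5)]
tray 513 0.006571491498148079 [array([536.4, -52.3]), array([143.7,  86.5]), np.float64(43.1)]
ball 122 [ 0.5749 -0.0241  0.0375] 0.04740285305887183 [array([573.5, -23.1]), array([30.1, 27.5]), np.float64(82.4)]
bar 159 [ 0.539  -0.0579  0.0873] 0.09259247733810173 [array([535.2, -53.8]), array([12.9, 75.8]), np.float64(43.2)]
floor 1432 0.023988830193863515 [array([620.4, 263. ]), array([223.7, 202.9]), np.float64(88.9)]
panel 321 0.07349838141032332 [array([521.9, 269.5]), array([ 42. , 233.9]), np.float64(7.7)]
cab 4361 0.08641421984297308 [array([740.6, 273.6]), array([186.5, 245.6]), np.float64(0.7)]
== top0<stdin>:10: RuntimeWarning: Mean of empty slice.
  ret = um.true_divide(
  return _methods._mean(a, axis=axis, dtype=dtype,
  ret = ret.dtype.type(ret / rcount)
Traceback (most recent call last):
IndexError: index 0 is out of bounds for axis 0 with size 0
```

```bash
python3 - <<'E' 2>&1 | grep -v Warn
from h import *
def rect(p):
    if len(p)<5: return []
    return [np.round(x,1) for x in cv2.minAreaRect((p[:,:2]*1000).astype(np.float32))]
for n in ('scene0','top0'):
    f=load(n);w=cloud(f);hsv=cv2.cvtColor(f['color'],cv2.COLOR_BGR2HSV);H,S,V=cv2.split(hsv)
    X,Y,Z=w[...,0],w[...,1],w[...,2]
    print('==',n)
    nearh=(np.hypot(X-.49,Y+.33)<.12)
    for nm,m in [('handle',nearh&(Z>.047)),('elev>.04',nearh&(Z>.041)),
      ('top',nearh&(abs(Z-.035)<.006)&(S<70)),
      ('hk',nearh&(Z>.02)),
      ('tray',(np.hypot(X-.55,Y+.07)<.12)&(Z>.003)&((S>100)|(Z>.01))&(H>90)&(H<135)),
      ('traybig',(np.hypot(X-.55,Y+.07)<.11)&(Z>.0035)),
      ('ball',(np.hypot(X-.55,Y+.07)<.12)&(H>20)&(H<35)&(S>150)&(V>120)),
      ('bar',(np.hypot(X-.55,Y+.07)<.12)&(Z>.07)),
      ('floor',(X>.5)&(X<.75)&(Y>.15)&(Y<.4)&(abs(Z-.023)<.006)),
      ('panel',(X<.56)&(X>.45)&(Y>.13)&(Y<.42)&(abs(Z-.073)<.004)&(S<60)),
      ('pullbar',(X<.515)&(X>.4)&(Y>.13)&(Y<.42)&(Z>.03)),
      ('cab',(X>.55)&(X<.9)&(Y>.1)&(Y<.42)&(abs(Z-.085)<.004))]:
        p=w[m]; c=p.mean(0)if len(p) else 0
        print(nm,len(p),np.round(c,4),np.round(p[:,2].max(),3) if len(p) else '',rect(p))
    # cab front edge / floor rows profile
    for y in (.2,.27,.34):
        m=(abs(Y-y)<.004)&(X>.4)&(X<.7); o=np.argsort(X[m]);print(y,[(round(a,3),round(b,3)) for a,b in zip(X[m][o],Z[m][o])][::3])
    m=(abs(X-.58)<.004)&(Y>.12)&(Y<.42); o=np.argsort(Y[m]);print('x=.58',[(round(a,3),round(b,3)) for a,b in zip(Y[m][o],Z[m][o])][::3])
E
```

```text
== scene0
handle 294 [ 0.4765 -0.3414  0.0532] 0.06 [array([ 458.7, -346.4]), array([125.5,  20.4]), np.float64(20.5)]
elev>.04 353 [ 0.4747 -0.3427  0.0517] 0.06 [array([ 458.6, -345.9]), array([120.8,  53.5]), np.float64(38.4)]
top 1239 [ 0.4856 -0.338   0.0359] 0.041 [array([ 471.4, -334.2]), array([110. , 110.4]), np.float64(80.5)]
hk 1946 [ 0.4778 -0.3379  0.037 ] 0.06 [array([ 466.3, -333.3]), array([110.1, 121.1]), np.float64(80.3)]
tray 665 [ 0.5532 -0.0549  0.0118] 0.09 [array([535. , -51.9]), array([147.2,  89.1]), np.float64(43.1)]
traybig 1871 [ 0.5425 -0.0624  0.018 ] 0.093 [array([550.1, -67.3]), array([213. , 213.4]), np.float64(85.1)]
ball 97 [ 0.5753 -0.0259  0.0375] 0.046 [array([574.7, -24.8]), array([27. , 22.5]), np.float64(28.6)]
bar 159 [ 0.539  -0.0579  0.0873] 0.093 [array([535.2, -53.8]), array([12.9, 75.8]), np.float64(43.2)]
floor 1341 [0.5863 0.2702 0.0238] 0.029 [array([635.5, 262.7]), array([223.7, 233. ]), np.float64(88.9)]
panel 291 [0.5228 0.2655 0.0737] 0.077 [array([521.9, 270.5]), array([ 17.4, 234.9]), np.float64(0.1)]
pullbar 157 [0.4852 0.2691 
[... 19264 characters left out ...]
4), np.float64(0.023)), (np.float64(0.345), np.float64(0.019)), (np.float64(0.347), np.float64(0.023)), (np.float64(0.351), np.float64(0.023)), (np.float64(0.354), np.float64(0.024)), (np.float64(0.358), np.float64(0.023)), (np.float64(0.361), np.float64(0.023)), (np.float64(0.366), np.float64(0.02)), (np.float64(0.369), np.float64(0.02)), (np.float64(0.371), np.float64(0.045)), (np.float64(0.371), np.float64(0.052)), (np.float64(0.372), np.float64(0.06)), (np.float64(0.372), np.float64(0.058)), (np.float64(0.373), np.float64(0.064)), (np.float64(0.376), np.float64(0.065)), (np.float64(0.404), np.float64(0.004)), (np.float64(0.409), np.float64(0.001)), (np.float64(0.415), np.float64(0.004))]
```

```bash
cat >> h.py <<'E'
def goal(p,jawdeg):
    """print shift(cm)/turn(deg) from current pose to TCP p, tool down, jaw axis at jawdeg (nearest half turn choice left to caller)"""
    s=get_state(); R0=R.from_rotvec(s['eef_rot'])
    j=np.radians(jawdeg); y=np.array([np.cos(j),np.sin(j),0]); z=np.array([0,0,-1.]); x=np.cross(y,z)
    Rt=R.from_matrix(np.stack([x,y,z],1))
    t=R0.inv().apply(np.array(p)-s['tcp_pos'])*100
    r=np.degrees((R0.inv()*Rt).as_rotvec())
    print('goal',p,jawdeg,'shift cm',t.round(2),'turn deg',r.round(1))
def st():
    s=get_state(); M=R.from_rotvec(s['eef_rot']).as_matrix()
    print('t',round(s['time'],2),'p',s['tcp_pos'].round(4),'jaw',round(np.degrees(np.arctan2(M[1,1],M[0,1])),1),'tilt',np.degrees(np.arccos(-M[2,2])).round(2),'q',np.round(s['joint_positions'],2),'F',s['wrist_force'].round(1),'w',round(s['grip_width'],4))
E
python3 - <<'E'
from h import *
st();goal([.45,.45,.25],40);goal([.6,.2,.25],0);goal([.64,0,.25],-30);goal([.58,-.2,.25],-60);goal([.479,-.338,.15],-69.3)
E
```

```text
t 0.15 p [0.1551 0.605  0.2381] jaw 75.6 tilt 0.08 q [-1.29  0.69 -0.19  1.57  0.16  0.9  -0.22] F [ 0.1  0.3 -0.6] w 0.088
goal [0.45, 0.45, 0.25] 40 shift cm [-32.42  -7.7   -1.18] turn deg [-0.1  0.  35.6]
goal [0.6, 0.2, 0.25] 0 shift cm [-53.15 -28.19  -1.14] turn deg [-0.1  0.1 75.6]
goal [0.64, 0, 0.25] -30 shift cm [-61.99 -46.58  -1.12] turn deg [-0.000e+00  1.000e-01  1.056e+02]
goal [0.58, -0.2, 0.25] -60 shift cm [-61.14 -67.44  -1.09] turn deg [-0.000e+00  1.000e-01  1.356e+02]
goal [0.479, -0.338, 0.15] -69.3 shift cm [-54.78 -83.3    8.93] turn deg [-0.000e+00  1.000e-01  1.449e+02]
```

Request:
drive_tool --series '[0,-32.4,-7.7,-1.2,0,0,35,0,-32.4,-7.7,-1.2,0,0,35,0,-32.4,-7.7,-1.2,0,0,35,0,-32.4,-7.7,-1.2,0,0,35,0,-32.4,-7.7,-1.2,0,0,35,0,-32.4,-7.7,-1.2,0,0,40,0,-53,-28,-1.2,0,0,75,0,-53,-28,-1.2,0,0,75,0,-53,-28,-1.2,0,0,75,0,-53,-28,-1.2,0,0,75]'

```text
time: 1.15
tcp_pos: [0.5333, 0.2983, 0.2498]
eef_rot: [2.203, 2.239, -0.002]
wrist_force: [0.4, 0.9, -0.5]
grip_width: 0.0883
```

```bash
python3 - <<'E'
from h import *
st();goal([.6,.2,.25],0);goal([.64,0,.25],-30);goal([.58,-.2,.25],-60);goal([.479,-.338,.15],-69.3)
E
```

```text
t 1.15 p [0.5333 0.2983 0.2498] jaw 0.9 tilt 0.09 q [-0.66  0.66  0.13  1.61 -0.1   0.88 -0.47] F [ 0.4  0.9 -0.5] w 0.0883
goal [0.6, 0.2, 0.25] 0 shift cm [-9.93  6.51 -0.01] turn deg [-0.   0.1  0.9]
goal [0.64, 0, 0.25] -30 shift cm [-2.999e+01  1.019e+01  2.000e-02] turn deg [-0.   0.1 30.9]
goal [0.58, -0.2, 0.25] -60 shift cm [-49.9    3.88   0.05] turn deg [ 0.   0.1 60.9]
goal [0.479, -0.338, 0.15] -69.3 shift cm [-63.52  -6.43  10.08] turn deg [ 0.   0.1 70.2]
```

Request:
drive_tool --series '[0,-10,6.5,0,0,0,8,0,-10,6.5,0,0,0,16,0,-10,6.5,0,0,0,20,0,-30,10,0,0,0,30,0,-30,10,0,0,0,36,0,-30,10,0,0,0,44,0,-30,10,0,0,0,50,0,-50,4,0,0,0,60,0,-50,4,0,0,0,66,0,-50,4,0,0,0,70]'

```text
time: 2.15
tcp_pos: [0.597, -0.1422, 0.25]
eef_rot: [3.09, 0.566, -0.002]
wrist_force: [0.3, -0.8, 0.1]
grip_width: 0.0884
```

```bash
python3 - <<'E'
from h import *
st();goal([.479,-.338,.18],-69.3);goal([.479,-.338,.12],-69.3)
E
```

```text
t 2.15 p [ 0.597  -0.1422  0.25  ] jaw -69.2 tilt 0.08 q [-0.08  0.7   0.43  1.61 -0.34  0.92 -0.73] F [ 0.3 -0.8  0.1] w 0.0884
goal [0.479, -0.338, 0.18] -69.3 shift cm [-17.97  14.12   7.02] turn deg [0.  0.1 0.1]
goal [0.479, -0.338, 0.12] -69.3 shift cm [-17.96  14.12  13.02] turn deg [0.  0.1 0.1]
```

Request:
drive_tool --series '[0,-18,14.1,9,0,0,0,0,-18,14.1,9,0,0,0,0,-18,14.1,9,0,0,0,0,-18,14.1,9,0,0,0,0,-18,14.1,9,0,0,0,0,-18,14.1,9,0,0,0,0,-18,14.1,9,0,0,0]'

```text
time: 2.85
tcp_pos: [0.478, -0.338, 0.1596]
eef_rot: [-3.089, -0.563, 0.003]
wrist_force: [1.3, 0.6, 0.0]
grip_width: 0.0884
```

```bash
python3 - <<'E'
from h import *
st();f=grab('wrist','w1')
w=cloud(f);X,Y,Z=w[...,0],w[...,1],w[...,2]
hsv=cv2.cvtColor(f['color'],cv2.COLOR_BGR2HSV);H,S,V=cv2.split(hsv)
m=(H<22)&(H>5)&(S>150)&(Z>.047)&(Z<.058)&(np.hypot(X-.479,Y+.338)<.1)
p=w[m];print(len(p),p.mean(0).round(4),cv2.minAreaRect((p[:,:2]*1000).astype(np.float32)))
E
```

```text
t 2.85 p [ 0.478  -0.338   0.1596] jaw -69.3 tilt 0.13 q [ 0.35  0.77  0.32  1.78 -0.36  0.66 -0.33] F [1.3 0.6 0. ] w 0.0884
1698 [ 0.4816 -0.3372  0.0524] ((482.19512939453125, -336.76348876953125), (79.0054931640625, 16.857803344726562), 21.218101501464844)
```

View pics/w1.png

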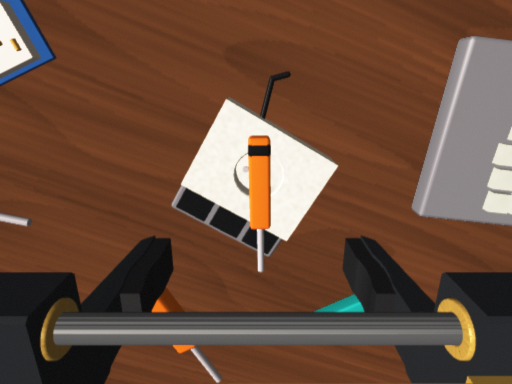

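The wrist view shows the orange handle (260,140–230) aligned with the fingers, over the cup. I'll descend and grip.

```bash
python3 - <<'E'
from h import *
goal([.4815,-.337,.070],-69);goal([.4815,-.337,.040],-69)
E
```

```text
goal [0.4815, -0.337, 0.07] -69 shift cm [0.19 0.12 9.  ] turn deg [-0.1  0.  -0.2]
goal [0.4815, -0.337, 0.04] -69 shift cm [ 0.19  0.12 12.  ] turn deg [-0.1  0.  -0.2]
```

Request:
drive_tool --series '[0,0.2,0.1,4,0,0,0,0,0.2,0.1,8,0,0,0,0,0.2,0.1,10,0,0,0,0,0.2,0.1,11,0,0,0,0,0.2,0.1,11.6,0,0,0,0,0.2,0.1,11.9,0,0,0,0,0.2,0.1,11.9,0,0,0,0,0.2,0.1,11.9,0,0,0]'

```text
time: 3.7
tcp_pos: [0.4822, -0.3371, 0.042]
eef_rot: [3.09, 0.568, 0.001]
wrist_force: [-0.7, -0.5, 0.6]
grip_width: 0.0881
```

```bash
python3 - <<'E'
from h import *
st()
E
```

```text
t 3.7 p [ 0.4822 -0.3371  0.042 ] jaw -69.2 tilt 0.04 q [ 0.41  0.94  0.22  1.82 -0.43  0.43 -0.27] F [-0.7 -0.5  0.6] w 0.0881
```

Request:
drive_tool --series '[120,0,0,0.2,0,0,0,180,0,0,0.2,0,0,0,230,0,0,0.2,0,0,0,230,0,0,0.2,0,0,0,230,0,0,0.2,0,0,0,230,0,0,0.2,0,0,0,230,0,0,0.2,0,0,0,230,0,0,0.2,0,0,0,230,0,0,0.2,0,0,0,230,0,0,0.2,0,0,0]' --squeeze 25

```text
time: 4.7
tcp_pos: [0.4822, -0.3372, 0.04]
eef_rot: [3.09, 0.568, 0.001]
wrist_force: [-0.5, -0.0, -0.6]
grip_width: 0.0175
```

Request:
drive_tool --series '[230,0,0,-1,0,0,0,230,0,0,-3,0,0,0,230,0,0,-6,0,0,0,230,0,0,-10,0,0,0,230,0,0,-14,0,0,0,230,0,0,-14,0,0,0,230,0,0,-14,0,0,0]'

```text
time: 5.4
tcp_pos: [0.4825, -0.3372, 0.1812]
eef_rot: [3.088, 0.568, 0.004]
wrist_force: [0.6, 0.1, -0.9]
grip_width: 0.0177
```

```bash
python3 - <<'E'
from h import *
st();f=grab('wrist','w2');f=grab('scene','s2');f=grab('top','t2')
E
```

```text
t 5.4 p [ 0.4825 -0.3372  0.1812] jaw -69.1 tilt 0.16 q [ 0.34  0.74  0.34  1.76 -0.36  0.71 -0.34] F [ 0.6  0.1 -0.9] w 0.0177
```

View pics/w2.png

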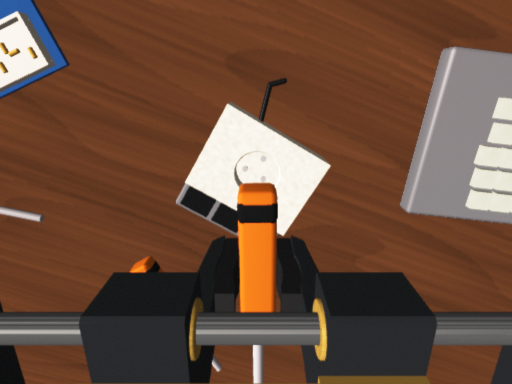

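View pics/s2.png

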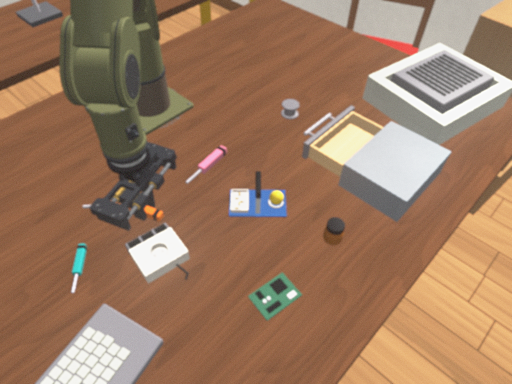

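Driver is held level and the cup is now visible at (259,168) in the wrist view.

```bash
python3 - <<'E'
from h import *
for tag in ('w2','s2'):
    f=load(tag);w=cloud(f);X,Y,Z=w[...,0],w[...,1],w[...,2]
    S=cv2.cvtColor(f['color'],cv2.COLOR_BGR2HSV)[...,1]
    n=np.hypot(X-.481,Y+.335)<.03
    m=n&(Z<.028)&(Z>.005);p=w[m];print(tag,len(p),p.mean(0).round(4),cv2.minEnclosingCircle((p[:,:2]*1000).astype(np.float32)))
    m=(np.hypot(X-.481,Y+.335)<.08)&(abs(Z-.035)<.004)&(S<70);p=w[m];print(cv2.minAreaRect((p[:,:2]*1000).astype(np.float32)))
goal([.6,-.13,.25],-55);goal([.64,.05,.25],-25);goal([.6,.25,.22],0);goal([.589,.293,.15],0)
E
```

```text
w2 1147 [ 0.4854 -0.3347  0.0151] ((485.56787109375, -334.74615478515625), 20.94142723083496)
((485.8482666015625, -334.8943786621094), (110.5071029663086, 84.26104736328125), 80.40261840820312)
s2 180 [ 0.4742 -0.3322  0.0182] ((476.14300537109375, -333.6570739746094), 20.0645694732666)
((479.24383544921875, -335.2659912109375), (110.50139617919922, 93.2246322631836), 80.8263931274414)
goal [0.6, -0.13, 0.25] -55 shift cm [ 18.42 -15.08  -7.1 ] turn deg [ -0.1   0.  -14.1]
goal [0.64, 0.05, 0.25] -25 shift cm [ 28.57 -30.47  -7.07] turn deg [ -0.1  -0.  -44.1]
goal [0.6, 0.25, 0.22] 0 shift cm [ 31.95 -50.58  -4.03] turn deg [ -0.1  -0.  -69.1]
goal [0.589, 0.293, 0.15] 0 shift cm [ 32.46 -54.97   2.98] turn deg [ -0.1  -0.  -69.1]
```

Request:
drive_tool --series '[230,18.4,-15,-7,0,0,-7,230,18.4,-15,-7,0,0,-14,230,18.4,-15,-7,0,0,-20,230,18.4,-15,-7,0,0,-26,230,18.4,-15,-7,0,0,-32,230,28.5,-30.5,-7,0,0,-40,230,28.5,-30.5,-7,0,0,-46,230,28.5,-30.5,-7,0,0,-52,230,28.5,-30.5,-7,0,0,-60,230,28.5,-30.5,-7,0,0,-66]'

```text
time: 6.55
tcp_pos: [0.6389, 0.0593, 0.2471]
eef_rot: [-2.258, -2.172, -0.003]
wrist_force: [-0.7, -0.2, -0.5]
grip_width: 0.0179
```

```bash
python3 - <<'E'
from h import *
st();goal([.589,.293,.20],0.5);goal([.589,.293,.13],0.5)
E
```

```text
t 6.55 p [0.6389 0.0593 0.2471] jaw -2.2 tilt 0.5 q [-0.21  0.7   0.1   1.51 -0.09  0.94 -0.12] F [-0.7 -0.2 -0.5] w 0.0179
goal [0.589, 0.293, 0.2] 0.5 shift cm [23.13 -5.88  4.91] turn deg [-0.3 -0.4 -2.7]
goal [0.589, 0.293, 0.13] 0.5 shift cm [23.07 -5.84 11.91] turn deg [-0.3 -0.4 -2.7]
```

Request:
drive_tool --series '[230,23.1,-5.9,4.9,-0.3,-0.4,-2.7,230,23.1,-5.9,4.9,-0.3,-0.4,-2.7,230,23.1,-5.9,4.9,-0.3,-0.4,-2.7,230,23.1,-5.9,4.9,-0.3,-0.4,-2.7,230,23.1,-5.9,4.9,-0.3,-0.4,-2.7,230,23.1,-5.9,8,-0.3,-0.4,-2.7,230,23.1,-5.9,10,-0.3,-0.4,-2.7,230,23.1,-5.9,10,-0.3,-0.4,-2.7]'

```text
time: 7.35
tcp_pos: [0.5852, 0.2922, 0.1444]
eef_rot: [-2.209, -2.229, 0.013]
wrist_force: [-0.7, -0.6, -1.1]
grip_width: 0.0176
```

```bash
python3 - <<'E'
from h import *
st();f=grab('wrist','w3');grab('scene','s3');grab('top','t3')
a=np.hstack([load('w3')['color'],load('s3')['color']]);cv2.imwrite('pics/c3.png',cv2.resize(a,(800,300)))
E
```

```text
t 7.35 p [0.5852 0.2922 0.1444] jaw 0.5 tilt 0.5 q [-0.59  0.85  0.1   1.55 -0.11  0.76 -0.43] F [-0.7 -0.6 -1.1] w 0.0176
```

View pics/c3.png

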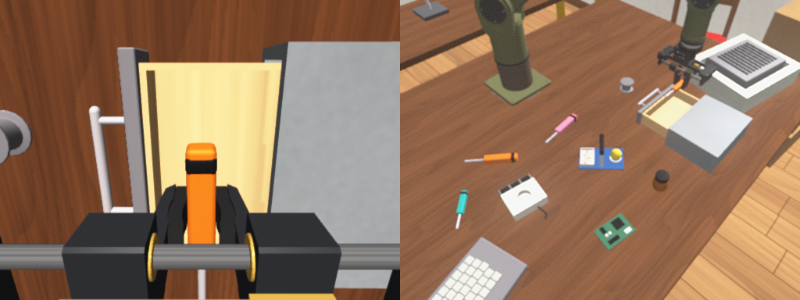

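View pics/t3.png

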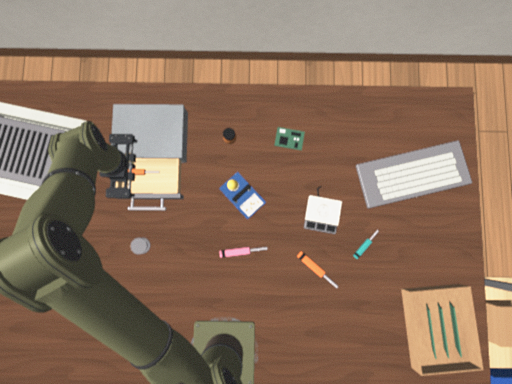

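Wrist view shows the driver over the drawer between the front panel (left) and cabinet (right). I'll check the drawer geometry and the height of the white appliance beside it.

```bash
python3 - <<'E'
from h import *
f=load('top0');w=cloud(f);p=w[(w[...,1]>.38)&(w[...,0]>.45)&(w[...,0]<.8)];q=p[p[:,2]>.03]
print('appl ymin',np.percentile(q[:,1],[1,5]),'zmax',np.percentile(q[:,2],[50,99]))
f=load('w3');w=cloud(f);X,Y,Z=w[...,0],w[...,1],w[...,2]
d=(Y>.30)&(Y<.36)
print('floor x',np.nanpercentile(X[d&(abs(Z-.022)<.005)],[1,99]),'z',np.median(Z[d&(abs(Z-.022)<.01)]))
print('panel',np.nanpercentile(X[d&(abs(Z-.073)<.005)&(X<.56)],[1,99]))
print('cab',np.nanpercentile(X[d&(abs(Z-.085)<.006)&(X>.6)],[1,50]),np.median(Z[d&(Z>.07)&(X>.67)]))
goal([.589,.292,.06],.5);goal([.589,.292,.028],.5)
E
```

```text
appl ymin [0.38519958 0.48644701] zmax [0.09390809 0.11767445]
floor x [0.37226215 0.66451302] z 0.021507624263815167
panel [0.51714348 0.53179664]
cab [0.65092697 0.69981054] 0.08441876636660237
goal [0.589, 0.292, 0.06] 0.5 shift cm [-0.06 -0.02  8.93] turn deg [ 0.1 -0.  -0.1]
goal [0.589, 0.292, 0.028] 0.5 shift cm [-0.06 -0.03 12.13] turn deg [ 0.1 -0.  -0.1]
```

Request:
drive_tool --series '[230,0,0,4,0,0,0,230,0,0,8,0,0,0,230,0,0,9.5,0,0,0,230,0,0,10.5,0,0,0,230,0,0,11,0,0,0,230,0,0,11.5,0,0,0,230,0,0,11.8,0,0,0,230,0,0,12,0,0,0,230,0,0,12,0,0,0,230,0,0,12,0,0,0]'

```text
time: 8.5
tcp_pos: [0.5895, 0.2927, 0.0297]
eef_rot: [2.213, 2.228, 0.003]
wrist_force: [0.2, 0.1, -0.7]
grip_width: 0.0179
```

```bash
python3 - <<'E'
from h import *
st()
E
```

```text
t 8.5 p [0.5895 0.2927 0.0297] jaw 0.4 tilt 0.1 q [-0.57  1.01  0.08  1.59 -0.13  0.55 -0.41] F [ 0.2  0.1 -0.7] w 0.0179
```

Request:
drive_tool --series '[230,0,0,0.15,0,0,0,230,0,0,0.2,0,0,0,195,0,0,0.2,0,0,0,170,0,0,0.2,0,0,0,150,0,0,0.2,0,0,0,140,0,0,0.2,0,0,0,140,0,0,0.2,0,0,0,140,0,0,0.2,0,0,0]'

```text
time: 9.3
tcp_pos: [0.5896, 0.2927, 0.0278]
eef_rot: [2.213, 2.228, 0.003]
wrist_force: [0.3, 0.1, -0.3]
grip_width: 0.0397
```

```bash
python3 - <<'E'
from h import *
st()
E
```

```text
t 9.3 p [0.5896 0.2927 0.0278] jaw 0.4 tilt 0.11 q [-0.57  1.01  0.08  1.59 -0.13  0.55 -0.41] F [ 0.3  0.1 -0.3] w 0.0397
```

Request:
drive_tool --series '[140,0,0,-1,0,0,0,140,0,0,-3,0,0,0,140,0,0,-7,0,0,0,140,0,0,-12,0,0,0,140,0,0,-17,0,0,0,140,0,0,-20,0,0,0,0,0,0,-20,0,0,0,0,0,0,-20,0,0,0]'

```text
time: 10.1
tcp_pos: [0.5893, 0.2926, 0.2289]
eef_rot: [2.213, 2.228, 0.005]
wrist_force: [-0.7, -0.1, -1.3]
grip_width: 0.0539
```

```bash
python3 - <<'E'
from h import *
st();f=grab('wrist','w4');w=cloud(f);X,Y,Z=w[...,0],w[...,1],w[...,2]
hsv=cv2.cvtColor(f['color'],cv2.COLOR_BGR2HSV);H,S,V=cv2.split(hsv)
m=(H<22)&(H>5)&(S>150)&(Z>.03)&(Z<.06)&(X>.55)&(X<.64)&(Y>.15)&(Y<.4)&(V>150)
p=w[m];print(len(p),p.mean(0).round(4),np.percentile(p[:,2],[5,95]),cv2.minAreaRect((p[:,:2]*1000).astype(np.float32)))
goal([.61,.2,.24],-20);goal([.60,.05,.24],-43);goal([.534,-.0515,.24],-46.7)
E
```

```text
t 10.1 p [0.5893 0.2926 0.2289] jaw 0.4 tilt 0.19 q [-0.6   0.74  0.12  1.48 -0.11  0.92 -0.43] F [-0.7 -0.1 -1.3] w 0.0539
1064 [0.5907 0.2912 0.0391] [0.03725152 0.04061274] ((590.4579467773438, 292.63250732421875), (17.33036231994629, 78.94850158691406), 0.707675576210022)
goal [0.61, 0.2, 0.24] -20 shift cm [-9.25  2.09 -1.26] turn deg [ 0.  -0.  20.4]
goal [0.6, 0.05, 0.24] -43 shift cm [-24.24   0.99  -1.26] turn deg [ 0.  -0.  43.4]
goal [0.534, -0.0515, 0.24] -46.7 shift cm [-34.35  -5.68  -1.27] turn deg [ 0.  -0.  47.1]
```

View pics/w4.png

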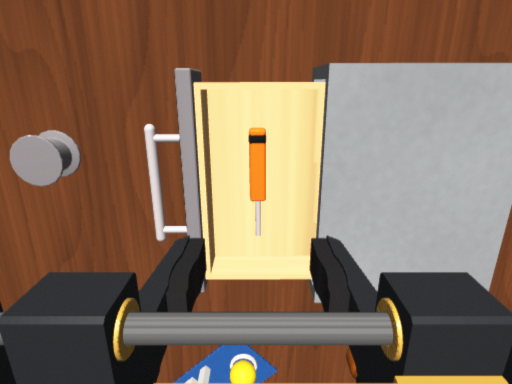

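The driver lies flat in the drawer (top at z≈0.039, as it should be). Next, the tray.

```bash
python3 - <<'E'
from h import *
goal([.534,-.0515,.24],43.4)
E
```

```text
goal [0.534, -0.0515, 0.24] 43.4 shift cm [-34.35  -5.68  -1.27] turn deg [  0.  -0. -43.]
```

Request:
drive_tool --series '[0,-34.3,-5.7,-1.3,0,0,-6,0,-34.3,-5.7,-1.3,0,0,-12,0,-34.3,-5.7,-1.3,0,0,-18,0,-34.3,-5.7,-1.3,0,0,-24,0,-34.3,-5.7,-1.3,0,0,-30,0,-34.3,-5.7,-1.3,0,0,-36,0,-34.3,-5.7,-1.3,0,0,-43,0,-34.3,-5.7,-1.3,0,0,-43,0,-34.3,-5.7,-1.3,0,0,-43]'

```text
time: 11.05
tcp_pos: [0.5326, -0.0526, 0.239]
eef_rot: [-1.248, -2.88, 0.001]
wrist_force: [0.6, 0.5, 0.3]
grip_width: 0.0881
```

```bash
python3 - <<'E'
from h import *
st();f=grab('wrist','w5');w=cloud(f);X,Y,Z=w[...,0],w[...,1],w[...,2]
hsv=cv2.cvtColor(f['color'],cv2.COLOR_BGR2HSV);H,S,V=cv2.split(hsv)
n=np.hypot(X-.534,Y+.0515)<.12
for nm,m in [('bar',n&(Z>.078)&(Z<.095)&(V<90)),('tray',n&(H>100)&(H<130)&(S>120)&(Z<.02)),('ball',n&(H>20)&(H<35)&(S>150)&(Z>.02)&(Z<.05))]:
    p=w[m];print(nm,len(p),p.mean(0).round(4),np.percentile(p[:,2],[5,95]).round(4),cv2.minAreaRect((p[:,:2]*1000).astype(np.float32)))
E
```

```text
t 11.05 p [ 0.5326 -0.0526  0.239 ] jaw 43.1 tilt 0.15 q [ 0.1   0.57 -0.15  1.84  0.12  0.75  0.65] F [0.6 0.5 0.3] w 0.0881
bar 1065 [ 0.5353 -0.0491  0.087 ] [0.0854 0.0885] ((536.4114990234375, -50.34501266479492), (12.999706268310547, 75.26309204101562), 43.30898666381836)
tray 4521 [ 0.5449 -0.035   0.0044] [0.0031 0.0057] ((537.139892578125, -50.186805725097656), (148.8615264892578, 89.86043548583984), 43.27214050292969)
ball 769 [ 0.5686 -0.016   0.0367] [0.029  0.0421] ((570.143798828125, -16.383010864257812), (34.885799407958984, 33.67652130126953), 44.91964340209961)
```

View pics/w5.png

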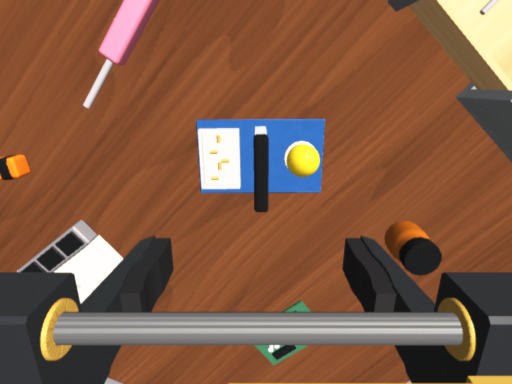

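The wrist view shows the bar (262,168), the ball (302,158) in its pocket, and the dish on the left. Everything matches the spec.

```bash
python3 - <<'E'
from h import *
goal([.536,-.0505,.058],43.3)
E
```

```text
goal [0.536, -0.0505, 0.058] 43.3 shift cm [-0.24  0.2  18.12] turn deg [-0.  -0.1  0.1]
```

Request:
drive_tool --series '[90,-0.2,0.2,4,0,0,0,90,-0.2,0.2,8,0,0,0,90,-0.2,0.2,11,0,0,0,90,-0.2,0.2,13,0,0,0,90,-0.2,0.2,14.5,0,0,0,90,-0.2,0.2,15.5,0,0,0,90,-0.2,0.2,16.5,0,0,0,90,-0.2,0.2,17.5,0,0,0,90,-0.2,0.2,18.1,0,0,0,90,-0.2,0.2,18.1,0,0,0]'

```text
time: 12.1
tcp_pos: [0.5354, -0.0501, 0.0576]
eef_rot: [-1.242, -2.882, -0.0]
wrist_force: [-0.7, 0.3, 0.1]
grip_width: 0.0571
```

```bash
python3 - <<'E'
from h import *
st();goal([.536,-.0505,.058],43.3)
E
```

```text
t 12.1 p [ 0.5354 -0.0501  0.0576] jaw 43.4 tilt 0.18 q [ 0.06  0.87 -0.08  1.96  0.18  0.33  0.59] F [-0.7  0.3  0.1] w 0.0571
goal [0.536, -0.0505, 0.058] 43.3 shift cm [-0.07  0.02 -0.04] turn deg [-0.1 -0.2  0.1]
```

Request:
drive_tool --series '[150,0,0,0,0,0,0,180,0,0,0,0,0,0,200,0,0,0,0,0,0,210,0,0,0,0,0,0,220,0,0,0,0,0,0,240,0,0,0,0,0,0,240,0,0,0,0,0,0,240,0,0,0,0,0,0]' --squeeze 40

```text
time: 12.9
tcp_pos: [0.5353, -0.0502, 0.0577]
eef_rot: [-1.242, -2.882, -0.0]
wrist_force: [-1.4, -0.8, 2.4]
grip_width: 0.0131
```

Request:
drive_tool --series '[240,0,0,-0.3,0,0,0,240,0,0,-0.8,0,0,0,240,0,0,-1.5,0,0,0,240,0,0,-2.5,0,0,0,240,0,0,-4,0,0,0,240,0,0,-6,0,0,0,240,0,0,-8,0,0,0,240,0,0,-9.5,0,0,0,240,0,0,-10,0,0,0,240,0,0,-10,0,0,0]'

```text
time: 13.9
tcp_pos: [0.536, -0.0504, 0.1587]
eef_rot: [-1.243, -2.883, -0.001]
wrist_force: [-0.4, 0.7, -3.5]
grip_width: 0.0137
```

```bash
python3 - <<'E'
from h import *
st();grab('wrist','w6');grab('scene','s6')
a=np.hstack([load('w6')['color'],load('s6')['color']]);cv2.imwrite('pics/c6.png',cv2.resize(a,(800,300)))
E
```

```text
t 13.9 p [ 0.536  -0.0504  0.1587] jaw 43.3 tilt 0.09 q [ 0.08  0.69 -0.12  1.91  0.15  0.55  0.62] F [-0.4  0.7 -3.5] w 0.0137
```

View pics/c6.png

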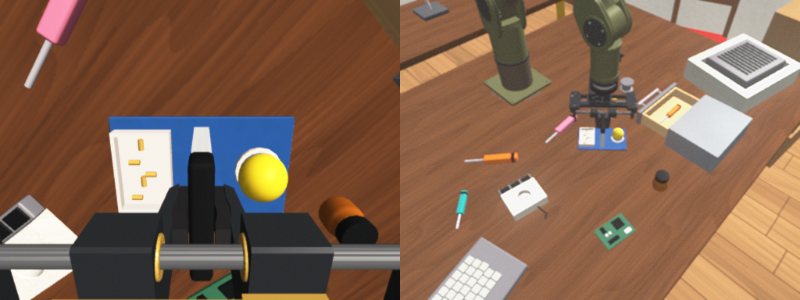

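```bash
python3 - <<'E'
from h import *
for tag in ('t3','s3','w1','w2','w5'):
    f=load(tag);w=cloud(f);X,Y,Z=w[...,0],w[...,1],w[...,2]
    hsv=cv2.cvtColor(f['color'],cv2.COLOR_BGR2HSV);H,S,V=cv2.split(hsv)
    m=(np.hypot(X-.483,Y+.335)<.085)&(abs(Z-.035)<.005)&(S<70)&(V>120)
    # image mask -> rays on z=.035
    vs,us=np.nonzero(m); 
    if len(us)<50: print(tag,len(us));continue
    P=np.array([ray(f,u,v,.035)[:2] for u,v in zip(us,vs)])*1000
    r=cv2.minAreaRect(P.astype(np.float32))
    ax=np.radians(-9.6);ex=np.array([np.cos(ax),np.sin(ax)]);ey=np.array([-ex[1],ex[0]])
    a=P@ex;b=P@ey
    al,ah=np.percentile(a,[.5,99.5]);bl,bh=np.percentile(b,[.5,99.5])
    # far edge based, plus y mid
    print(tag,len(us),r,'ext',ah-al,bh-bl,'ctr',((al+ah)/2*ex+(bl+bh)/2*ey).round(1),'far-based',((ah-41.5)*ex+(bl+bh)/2*ey).round(1))
goal([.4845-.048*np.cos(np.radians(14)),-.334-.048*np.sin(np.radians(14)),.20],14)
E
```

```text
t3 629 ((481.82061767578125, -334.4002990722656), (110.40628814697266, 83.9885482788086), 80.3165054321289) ext 83.4051525406503 109.36209560097734 ctr [ 481.7 -334.5] far-based [ 481.9 -334.5]
s3 1340 ((476.3956298828125, -335.0184631347656), (110.7912368774414, 104.75702667236328), 80.2530517578125) ext 87.63577262391857 109.68698521495116 ctr [ 483.4 -336.2] far-based [ 485.7 -336.6]
w1 9026 ((486.1673583984375, -334.68804931640625), (109.80412292480469, 84.38478088378906), 80.28832244873047) ext 83.54895534684749 108.97174730421037 ctr [ 486.2 -334.7] far-based [ 486.5 -334.7]
w2 7432 ((486.1339111328125, -334.6573486328125), (109.81816864013672, 84.3465576171875), 80.3038101196289) ext 83.38608547437445 109.01783790960448 ctr [ 486.3 -334.7] far-based [ 486.5 -334.7]
w5 1116 ((471.7289733886719, -302.1158447265625), (60.716033935546875, 47.48946762084961), 80.11886596679688) ext 46.233173413198074 55.40221423220808 ctr [ 471.5 -300.6] far-based [ 453.4 -297.5]
goal [np.float64(0.4379258051387522), np.float64(-0.34561225098878406), 0.2] 14 shift cm [-14.78 -27.35  -4.26] turn deg [-0.2 -0.2 29.4]
```

Request:
drive_tool --series '[240,-0.2,-0.3,-0.5,0,0,0.5,240,-0.6,-1.1,-1.2,0,0,1.5,240,-1.2,-2.2,-2.2,0,0,3,240,-2,-3.6,-3.2,0,0,4.5,240,-2.8,-5.2,-4,0,0,6,240,-3.7,-6.8,-4.2,0,0,7.5,240,-4.6,-8.4,-4.2,0,0,9,240,-5.5,-10,-4.2,0,0,11,240,-6.4,-11.6,-4.2,0,0,12.5,240,-7.3,-13.2,-4.2,0,0,14]'

```text
time: 15.0
tcp_pos: [0.4884, -0.1966, 0.2002]
eef_rot: [-1.59, -2.706, 0.002]
wrist_force: [-0.6, -0.7, -3.5]
grip_width: 0.0135
```

```bash
python3 - <<'E'
from h import *
st();goal([.4845-.048*np.cos(np.radians(14)),-.334-.048*np.sin(np.radians(14)),.20],14)
E
```

```text
t 15.0 p [ 0.4884 -0.1966  0.2002] jaw 29.1 tilt 0.2 q [ 0.35  0.62 -0.1   1.9   0.1   0.63  0.71] F [-0.6 -0.7 -3.5] w 0.0135
goal [np.float64(0.4379258051387522), np.float64(-0.34561225098878406), 0.2] 14 shift cm [-10.57 -11.66   0.04] turn deg [-0.2 -0.1 15.1]
```

Request:
drive_tool --series '[240,-1.2,-1.3,0,0,0,2,240,-2.4,-2.7,0,0,0,4,240,-3.6,-4.1,0,0,0,6,240,-4.8,-5.5,0,0,0,8,240,-6.2,-7,0,0,0,10,240,-7.6,-8.5,0,0,0,12,240,-8.8,-9.8,0,0,0,13.5,240,-9.8,-10.8,0,0,0,14.5,240,-10.4,-11.4,0,0,0,15,240,-10.6,-11.7,0,0,0,15]'

```text
time: 16.0
tcp_pos: [0.4374, -0.3471, 0.2005]
eef_rot: [-1.931, -2.474, 0.003]
wrist_force: [0.4, 0.1, -2.6]
grip_width: 0.0133
```

```bash
python3 - <<'E'
from h import *
st();grab('wrist','w7');grab('scene','s7');grab('top','t7')
a=np.hstack([load('w7')['color'],load('s7')['color']]);cv2.imwrite('pics/c7.png',cv2.resize(a,(800,300)))
E
```

```text
t 16.0 p [ 0.4374 -0.3471  0.2005] jaw 14.0 tilt 0.19 q [ 0.62  0.65 -0.05  1.81  0.05  0.68  0.79] F [ 0.4  0.1 -2.6] w 0.0133
```

View pics/c7.png

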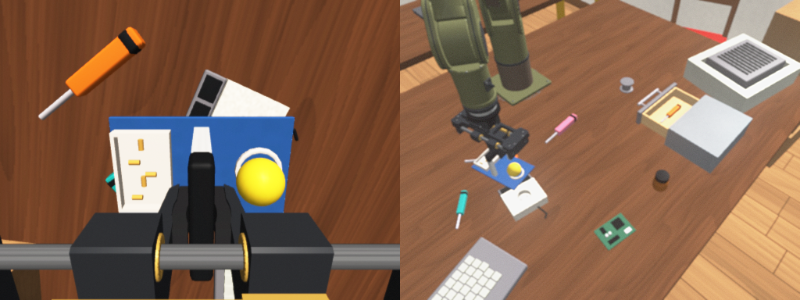

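View pics/t7.png

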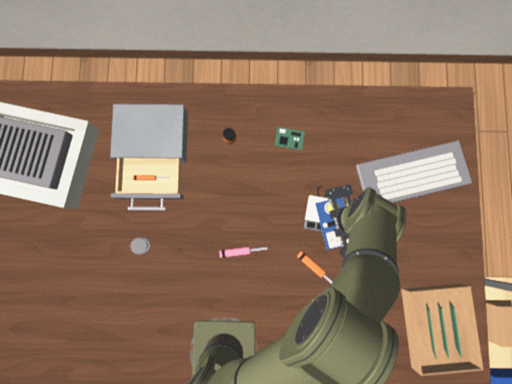

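Tray is held level with the ball in its pocket. I'll lower to height, then measure the ball and tray.

Request:
drive_tool --series '[240,0,0,0.3,0,0,0,240,0,0,0.8,0,0,0,240,0,0,1.4,0,0,0,240,0,0,2,0,0,0,240,0,0,2.5,0,0,0,240,0,0,2.7,0,0,0,240,0,0,2.8,0,0,0,240,0,0,2.8,0,0,0]'

```text
time: 16.95
tcp_pos: [0.4379, -0.3454, 0.1723]
eef_rot: [-1.928, -2.476, 0.002]
wrist_force: [-0.5, 0.3, -3.9]
grip_width: 0.0137
```

```bash
cat > m.py <<'E'
from h import *
import sys
from scipy.optimize import least_squares
k=sys.argv[1]
st()
for c in ('wrist','scene','top'):
    f=grab(c,c[0]+k);w=cloud(f);X,Y,Z=w[...,0],w[...,1],w[...,2]
    hsv=cv2.cvtColor(f['color'],cv2.COLOR_BGR2HSV);H,S,V=cv2.split(hsv)
    n=(np.hypot(X-.46,Y+.34)<.13)
    m=n&(H>20)&(H<35)&(S>140)&(Z>.12)&(Z<.2);p=w[m]
    if len(p)>8:
        g=least_squares(lambda x:np.linalg.norm(p-x,axis=1)-.019,p.mean(0)-[0,0,.01],loss='soft_l1',f_scale=.002);print(c,'ball',len(p),g.x.round(4),'rms',np.sqrt((g.fun**2).mean()).round(4))
        # image-centroid ray at that height (limb-based)
        cc,_=cv2.minEnclosingCircle(np.argwhere(m)[:,::-1].astype(np.float32)); print('  ray ctr',ray(f,cc[0],cc[1],.139).round(4))
    m=n&(H>100)&(H<130)&(S>120)&(Z>.1)&(Z<.14);p=w[m]
    if len(p)>20:
        A=np.c_[p[:,:2]-p[:,:2].mean(0),np.ones(len(p))];q=np.linalg.lstsq(A,p[:,2],rcond=None)[0]
        print('  tray top z',q[2].round(4),'tilt deg',np.degrees(np.arctan(q[:2])).round(2),cv2.minAreaRect((p[:,:2]*1000).astype(np.float32)))
    ax=np.radians(-9.6);ex=np.array([np.cos(ax),np.sin(ax)]);ey=np.array([-ex[1],ex[0]])
    m=(np.hypot(X-.483,Y+.335)<.085)&(abs(Z-.035)<.005)&(S<70)&(V>120);p=w[m]*1000
    if len(p)>50: a=p[:,:2]@ex;b=p[:,:2]@ey;print('  housing edges about (484.5,-334.5): x',np.percentile(a,[.5,99.5]).round(1)-ex@[484.5,-334.5],'y',np.percentile(b,[.5,99.5]).round(1)-ey@[484.5,-334.5])
E
python3 m.py 8
```

```text
t 16.95 p [ 0.4379 -0.3454  0.1723] jaw 14.2 tilt 0.21 q [ 0.61  0.69 -0.05  1.84  0.05  0.62  0.78] F [-0.5  0.3 -3.9] w 0.0137
wrist ball 3118 [ 0.4845 -0.3368  0.1375] rms 0.017
  ray ctr [ 0.4426 -0.3405  0.139 ]
  tray top z 0.1189 tilt deg [-0.09 -0.04] ((439.2384338378906, -344.5126953125), (149.91763305664062, 88.13363647460938), 13.856689453125)
  housing edges about (484.5,-334.5): x [-40.99922574  40.90077426] y [16.81621662 54.91621662]
scene ball 165 [ 0.4816 -0.3376  0.1396] rms 0.0012
  ray ctr [ 0.481  -0.3364  0.139 ]
  tray top z 0.121 tilt deg [-0.02 -0.06] ((439.4388122558594, -347.1155700683594), (145.2198944091797, 87.35709381103516), 14.363472938537598)
  housing edges about (484.5,-334.5): x [-43.89922574  41.30077426] y [-56.68378338  52.81621662]
  tray top z 0.1192 tilt deg [-0.15  0.18] ((435.9299621582031, -342.6781005859375), (145.29005432128906, 85.59201049804688), 9.586752891540527)
  housing edges about (484.5,-334.5): x [-44.59922574  39.10077426] y [ 3.61621662 54.31621662]
```

```bash
python3 - <<'E'
from h import *
a=load('s8')['color'][120:300,60:300];b=load('t8')['color'][160:280,280:420]
cv2.imwrite('pics/c8.png',np.hstack([cv2.resize(a,(480,360)),cv2.resize(b,(320,360))[:,:320]]))
E
```

```text
(no output)
```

View pics/c8.png

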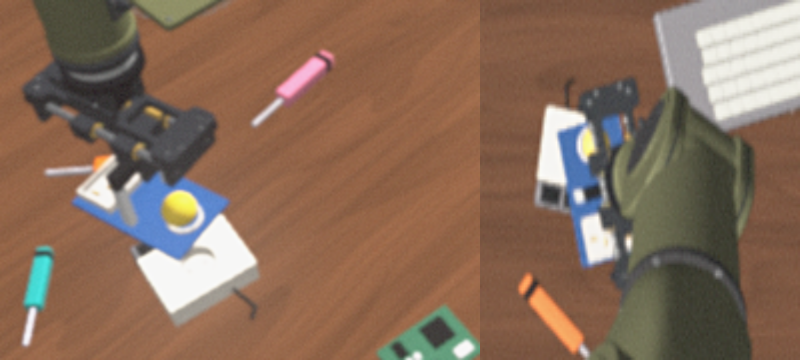

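```bash
cat > m2.py <<'E'
from h import *
import sys
from scipy.optimize import least_squares
k=sys.argv[1]
for c in 'wst':
    f=load(c+k);w=cloud(f);X,Y,Z=w[...,0],w[...,1],w[...,2]
    hsv=cv2.cvtColor(f['color'],cv2.COLOR_BGR2HSV);H,S,V=cv2.split(hsv)
    m=((np.hypot(X-.484,Y+.335)<.028)&(H>18)&(H<36)&(S>120)&(Z>.125)&(Z<.175)).astype(np.uint8)
    m=cv2.morphologyEx(m,cv2.MORPH_OPEN,np.ones((3,3),np.uint8)) if c=='w' else m
    p=w[m>0]
    if len(p)<6: continue
    g=least_squares(lambda x:np.linalg.norm(p-x,axis=1)-.019,p.mean(0)-[0,0,.01],loss='soft_l1',f_scale=.001)
    print(c,len(p),g.x.round(4),'rms',np.sqrt(np.mean((np.linalg.norm(p-g.x,axis=1)-.019)**2)).round(4),'zmax',np.percentile(p[:,2],98).round(4))
    v,u=np.nonzero(m);cc,r=cv2.minEnclosingCircle(np.c_[u,v].astype(np.float32));print('  px',cc,r,ray(f,*cc,.139).round(4), f['color'].shape)
    # pocket rim (white around ball at z~.125)
    mm=(np.hypot(X-.484,Y+.335)<.03)&(S<70)&(V>150)&(Z>.119)&(Z<.135)
    q=w[mm]
    if len(q)>10: print('  rim',len(q),cv2.minEnclosingCircle((q[:,:2]*1000).astype(np.float32)))
E
python3 m2.py 8; python3 - <<'E'
from h import *
cv2.imwrite('pics/w8z.png',cv2.resize(load('w8')['color'][130:320,100:420],None,fx=2.4,fy=2.4))
E
```

```text
w 2986 [ 0.4849 -0.3367  0.1376] rms 0.0005 zmax 0.1568
  px (333.56817626953125, 231.86363220214844) 31.500835418701172 [ 0.4851 -0.3362  0.139 ] (384, 512, 3)
  rim 558 ((487.4323425292969, -332.5281066894531), 21.507606506347656)
s 196 [ 0.4816 -0.3377  0.1396] rms 0.0012 zmax 0.1594
  px (149.25497436523438, 224.02317810058594) 7.993438720703125 [ 0.4812 -0.3363  0.139 ] (384, 512, 3)
  rim 111 ((484.7348327636719, -335.25604248046875), 29.09925651550293)
```

View pics/w8z.png

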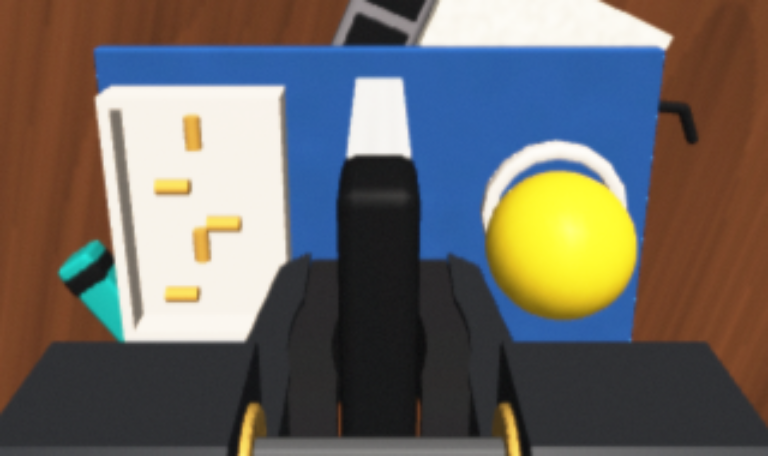

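Request:
drive_tool --series '[240,0.05,0.1,0,0,0,0,240,0.1,0.15,0,0,0,0,240,0.1,0.15,0,0,0,0,240,0.1,0.15,0,0,0,0,240,0.1,0.15,0,0,0,0,240,0.1,0.15,0,0,0,0,240,0.1,0.15,0,0,0,0,240,0.1,0.15,0,0,0,0]'

```text
time: 17.9
tcp_pos: [0.4392, -0.3441, 0.1725]
eef_rot: [-1.929, -2.476, 0.002]
wrist_force: [-0.8, -0.9, -3.3]
grip_width: 0.0132
```

```bash
python3 m.py 9; python3 m2.py 9; python3 - <<'E'
from h import *
w=cloud(load('t9'));X,Y,Z=w[...,0],w[...,1],w[...,2]
m=(X>.545)&(X<.635)&(Y>.19)&(Y<.36)&(Z>.032)&(Z<.08);p=w[m];print('driver',len(p),p.mean(0).round(3),p[:,2].max())
E
```

```text
t 17.9 p [ 0.4392 -0.3441  0.1725] jaw 14.2 tilt 0.18 q [ 0.61  0.69 -0.05  1.84  0.05  0.62  0.78] F [-0.8 -0.9 -3.3] w 0.0132
wrist ball 3116 [ 0.4857 -0.3357  0.1378] rms 0.017
  ray ctr [ 0.4439 -0.3394  0.139 ]
  tray top z 0.1192 tilt deg [-0.09 -0.05] ((440.44512939453125, -343.4349365234375), (149.77850341796875, 88.32453918457031), 13.930217742919922)
  housing edges about (484.5,-334.5): x [-40.99922574  40.40077426] y [17.71621662 54.91621662]
scene ball 170 [ 0.4828 -0.3364  0.1401] rms 0.0013
  ray ctr [ 0.4827 -0.3355  0.139 ]
  tray top z 0.1211 tilt deg [ 0.   -0.11] ((439.0291748046875, -346.588134765625), (147.33889770507812, 86.61820983886719), 14.948711395263672)
  housing edges about (484.5,-334.5): x [-43.09922574  41.70077426] y [-56.78378338  52.51621662]
  tray top z 0.1192 tilt deg [ 0.07 -0.07] ((436.7813720703125, -342.7383728027344), (144.4927978515625, 85.4773941040039), 11.79642391204834)
  housing edges about (484.5,-334.5): x [-69.89922574  39.60077426] y [-0.28378338 54.21621662]
w 2988 [ 0.4862 -0.3355  0.1379] rms 0.0005 zmax 0.1571
  px (333.5, 231.5) 31.53579330444336 [ 0.4864 -0.3349  0.139 ] (384, 512, 3)
  rim 563 ((490.69744873046875, -332.9901123046875), 23.35962677001953)
s 195 [ 0.4828 -0.3364  0.1402] rms 0.0012 zmax 0.1601
  px (150.0, 224.0) 8.062357902526855 [ 0.4823 -0.3352  0.139 ] (384, 512, 3)
  rim 104 ((485.9274597167969, -329.88983154296875), 24.980072021484375)
driver 150 [0.587 0.284 0.039] 0.044395780713902926
```

View pics/s9.png

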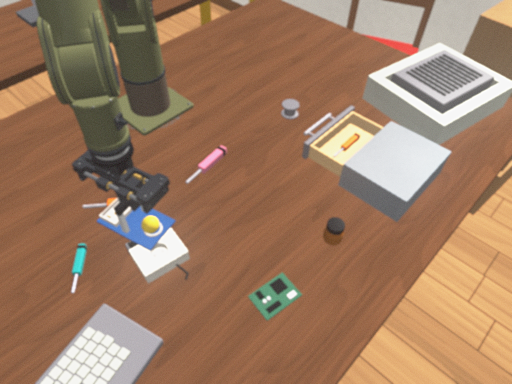

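The scene view shows the driver flat in the drawer (350,142), the tray level with its ball at (151,224) over the housing, and the jar, spool and board where they started. Handing in.

```bash
python3 -c "
from h import *
st();print(job_done())"
```

```text
t 18.05 p [ 0.4392 -0.3441  0.1725] jaw 14.2 tilt 0.18 q [ 0.61  0.69 -0.05  1.84  0.05  0.62  0.78] F [-0.7 -0.4 -3.4] w 0.0136
the job is handed in; nothing more can be done
None
```

I put the small orange screwdriver flat in the open drawer and let go of it. I then lifted the blue tray by its black bar and moved it over the housing, where the arm still holds it. I handed the job in at 18.05 s.

Last checks:
- **Screwdriver:** it lies on the drawer floor with the handle's top at z ≈ 0.039 m, as it should for an 18 mm handle on a floor 22 mm above the table.
- **Tray height and tilt:** the underside is at about 0.114–0.116 m, so 79–81 mm above the housing's top. The measured tilt is under 0.2°.
- **Ball over the cup:** the ball is in its pocket and within about 2 mm of straight above the cup, in both the wrist and scene views.
- **Disagreement:** the cameras differ by up to 4 mm on where the cup and ball are, so I compared ball and cup within each camera and averaged the result. The top camera could not see the ball behind the arm.
- **Left alone:** the jar, spool and circuit board look unmoved in the last picture; I did not measure them again.

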